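# Snap the hold-down bridge over the well plate

## Robot

A 7-joint arm with a two-finger parallel gripper is mounted at the origin on the work surface. World frame = base frame: x ahead of the robot, y to its left, z up, the work surface at z = 0. Lengths are in mm, angles in rad, forces in N, time in s.
With the tool pointing down it reaches from about 425 to 1025 mm from the base axis. Payload 9.4 kg.
Tool frame: the origin (TCP) lies midway between the tips of the shut fingers; the grasp point (between the pads) lies 19 mm behind it; x points along the fingers, y is the direction in which the jaws open and shut, and the axes are right-handed (so a half turn about x gives the same grasp; the last joint's range is limited). The gripper opens to 93 mm and grips with 3 to 60 N. Pads are 15 mm wide; open, the fingers measure 128 mm over their backs; the gripper's body (75 mm by 188 mm) begins 65 mm behind the grasp point.
Start: joints at [-1.367, 0.599, -0.003, 1.599, 0.002, 0.943, -0.08], TCP at [200.92, 696.603, 218.618] pointing down, gripper open.
Joint ranges: [-2.57, 2.57], [-0.35, 1.97], [-1.29, 1.29], [0.11, 2.56], [-1.05, 4.19], [0.11, 1.86], [-2.63, 2.63]. Speed limits (rad/s): [2.22, 2.22, 3.01, 3.01, 3.14, 3.14, 3.14].

## Interface

Orientations are given as a unit quaternion [w, x, y, z].
In Python, from station import * gives the robot as it stands. The module is installed in compiled form; this text tells all that it offers.
- The arm moves only by the shell command python3 -m crank 'ROWS' [FORCE]. ROWS is a JSON object of lists of equal length, an entry for each row: "claw": the finger opening in cm, from 0 to 9.3; "delta_pos": the shift along the tool's x, y, z in cm, a list of three; "turn": the turn about the tool's x in rad. A call has exactly 10 rows; each row is the pose to reach, as a shift and turn from the pose commanded when the call began, along the tool's axes at that moment; what a row does not reach only later rows make up. A row lasts 1/8 s, in which the tool goes at most 62.5 mm and 10.7 degrees, less where a joint would pass 70% of its speed; a pose out of reach is approached as far as the arm can. A call with a gripper value outside its range is refused whole. The fingers move at their own pace and stop on an object; FORCE is the grip in N (left out, the last holds). Time passes only in rows, so rows that repeat a pose let the fingers close, or fill a call up. It gives the time, the measured TCP pose, the force and the opening at its end, in the units of the state.
- sense(): the state, without advancing time (a new reading comes with each control period).
- camera(name): name is "scene" or "top"; returns (picture, depth): 400x640x3 uint8, red, green, blue; 400x640 float32, mm along the optical axis (not along the pixel's ray), 0 where there is no reading.
- camera_info(name): a dict with "vfov" (degrees; the focal length in pixels is half the picture's height over the tangent of half this angle, whatever the lens; pixels are square), "cx", "cy" (the principal point, pixels), "camera_from_world" (4x4, takes a point from world to camera coordinates). Camera axes: x right, y down, z forward; pixel columns grow to the right and rows downward; lengths in mm; the calibration is good to about 2 mm. A picture is of the moment at which its call begins. camera_info takes no time and is no camera call.
- finish_job(): hands the job in, once; it reports no verdict.
The state is a dict: "clock": time; "joint_pos": joint angles; "joint_velocities": joint speeds; "tau": joint torques, N m; "tcp_pos": TCP position; "ee_rot": TCP orientation; "force": force on the tool from outside, world axes, zero at the start; "ft_torque": the same for the moment, N m; "width": finger opening in mm.
Only numpy, scipy, OpenCV 4.12 (cv2) and the standard library are available. Lean on these libraries where they do the work, as an engineer would, in place of code of your own. Each camera call takes 0.05 s, during which the arm holds its last target. There are 200 camera calls.

## Task

The well plate on the height-adjustable loading stand has to be clamped before it goes under the microscope. Take the longer of the two grey hold-down bridges, set it level over the middle of the plate between the two black snap hooks, and press it straight down until both ends have clicked under their hooks, then let go. Press firmly but gently (never more than about 35 N on the stand), and leave the shorter bridge, the petri dish and the vial lying about where they are.

Things in the scene. Friction and masses are not known exactly. Their poses are not given: they have to be found in the camera images.
- bridge: Long hold-down bridge, loose, grey plastic, about 90 g: a flat bar along its y, 160 x 33 x 8 mm, each end with an open notch 17 mm wide (x), 10 mm deep; the notch floors, which pass the hooks, lie at y = +-70 mm. Grip rib on the middle of its top: 14 mm thick (x), 40 mm long (y), from 8 to 42 mm above the underside. Origin: centre of underside, z up. Same either way round.
- spare_bridge: The shorter bridge, same section and rib but only 116 mm long over all: too short for the hooks, a bystander. Origin: centre of the underside, z up, long axis y.
- stand: Light grey fixed foot of the loading stand, 120 (x) x 200 (y) x 12 mm, on the bench; origin: centre of underside, z up. Centred on it, a black deck (110 x 190 mm) carries the clear 12-well plate (85.5 x 128 x 20 mm) on springs and two black hooks. The deck was left at an unknown height, 0 to 20 mm above its lowest; not measured, to be felt or seen. It does not give under 100 N.
- seat (a point): Fixed point on the stand's axis, 46 mm above the bench: where the snapped-in bridge's underside centre would be with the deck at its lowest. In truth add the unknown 0 to 20 mm, to this and all of these: underside meets the hooks' slopes at about 63 mm, clicks at about 46, stays at 46; at 44 the springs are solid, then stiff rubber. Free plate top 50. Axes as the stand's.
- well_plate (a joint): Compression of the plate's springs, m: 0 free, about 0.004 with the bridge snapped in, 0.006 solid (2.4 to 6 N). Then a rubber buffer: 8 to 26 N over 3 mm more, then rigid. The push first peaks at 6 to 12 N on the hooks' slopes (underside 63 to 57 mm, deck lowest), drops to a few N down the tips, then meets the plate; after the click the drop, then springs and rubber.
- hook_a (a joint): Outward bend, rad, of the hook at the stand's +y end: 0 at rest, about 0.09 to 0.15 as the bridge's edge passes its tip, back to about 0 with the click. Hook: 12 mm wide (x), at x = 0, y = 74 mm, head pointing inward, tip at y = 66 mm, catch underside 54 mm and top 69 mm above the bench (deck lowest); slope 30 deg off vertical.
- hook_b (a joint): The same for the hook at the stand's -y end. The bridge goes in level, its y axis along the stand's (either way round), a notch around each hook; it may be up to about 3 mm off along y and 2 mm along x and still runs in.
- dish: A closed plastic petri dish, 51 mm across, 16 mm high, a bystander; origin: centre of the underside.
- vial: A small amber glass vial, 24 mm across, 45 mm high, a bystander; origin: centre of the underside.
There are look-alikes about, which are no part of the job. What is shaped like the bridge but green or pink is not meant.

How it is judged:
By the outcome, as a careful person would: the job done as asked, in the order asked, and still so for the second after the job is handed in, with the robot touching nothing.
It also fails if it takes over 48 s, if anything falls off the work surface, if the arm or the gripper's body presses on something with over 40 N, if the wrist force passes 120 N, or if a joint passes its speed limit or range.

## Working session

There is one attempt and no reset: what is moved stays moved. The work goes in short steps, Python scripts to look and compute and a shell command to move; the robot and the scene stay as the last step left them, time stands still between calls to the robot, and variables do not carry over. Pictures are saved under pics/ and viewed, about 8 in all and at most 12, crops included, and the job is handed in when it is done.

```bash
mkdir -p pics
cat > h.py <<'E'
from station import *
import numpy as np, cv2
def snap(n,f):
    p,d=camera(n); cv2.imwrite('pics/%s.png'%f,cv2.cvtColor(p,cv2.COLOR_RGB2BGR)); np.savez('pics/%s.npz'%f,p=p,d=d); return p,d
def world(n,d):
    i=camera_info(n); f=200/np.tan(np.radians(i['vfov'])/2); v,u=np.mgrid[:400,:640]
    P=np.stack([(u-i['cx'])/f*d,(v-i['cy'])/f*d,d,np.ones_like(d)],-1)
    return (P@np.linalg.inv(np.array(i['camera_from_world'])).T)[...,:3]
E
python3 - <<'E'
from h import *
for n in('top','scene'):
    snap(n,n+'0'); i=camera_info(n); print(n,i['vfov'],np.round(i['camera_from_world'],3).tolist())
s=sense(); print(s)
E
```

```text
top 54.26038899509298 [[0.023, -1.0, 0.014, 3.343], [-0.988, -0.024, -0.149, 487.853], [0.15, -0.01, -0.989, 864.027], [0.0, 0.0, 0.0, 1.0]]
scene 53.68639863068186 [[-0.18, 0.983, -0.017, 62.12], [0.805, 0.138, -0.577, -338.531], [-0.565, -0.118, -0.816, 1056.158], [0.0, 0.0, 0.0, 1.0]]
{'clock': 0.1, 'joint_pos': array([-1.36670481,  0.60005709, -0.00255044,  1.60004409,  0.00182716,
        0.94289762, -0.0797713 ]), 'joint_velocities': array([-6.75356799e-04,  4.07714496e-04, -2.25740854e-05, -2.21896011e-03,
        2.75430441e-04,  4.16016731e-04, -1.44302865e-03]), 'tau': array([ 5.24161966e-03, -7.66558528e+01,  1.50239144e+00, -2.52938247e+01,
       -5.22559311e-02,  1.36798894e-02,  3.96414225e-05]), 'tcp_pos': array([200.8051044 , 696.18388629, 217.83964922]), 'ee_rot': array([ 0.70013755,  0.09841457,  0.70017157, -0.09940702]), 'force': array([ 0.29156833,  0.22359922, -0.49092732]), 'ft_torque': array([-0.00856162,  0.02151209, -0.02148738]), 'width': 92.88461783689095}
```

View pics/top0.png

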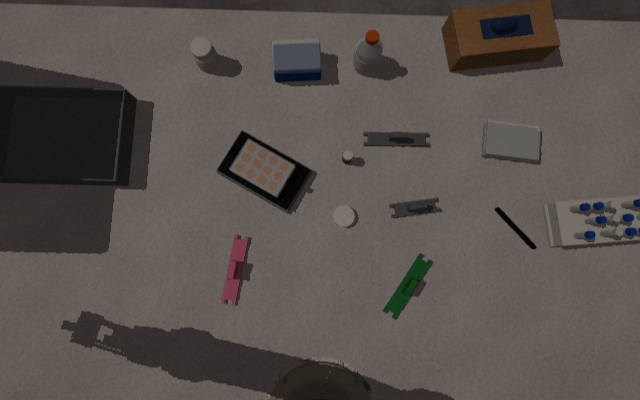

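View pics/scene0.png

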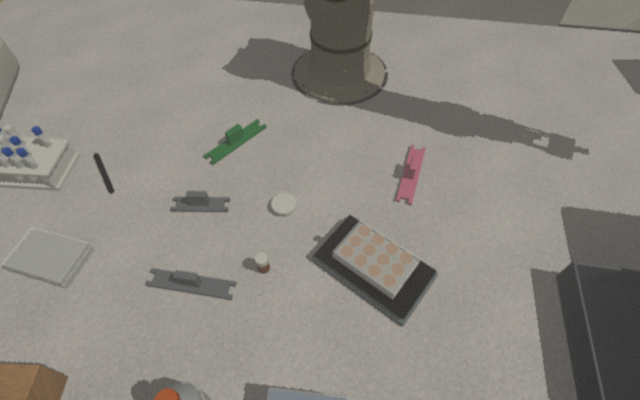

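The top view shows the long grey bridge at about (397,139), the short one at (415,208), the stand at (266,171), the dish at (345,216) and the vial at (348,157). The scene view agrees, with the long bridge at (191,284), the stand at (375,265) and the vial at (262,263). Next I'll measure with depth and calibration.

Run:
```python
from h import *
def rect(P,m,name):
    q=P[m]; r=cv2.minAreaRect(q[:,:2].astype(np.float32)); b=cv2.boxPoints(r)
    e=[b[1]-b[0],b[2]-b[1]]; L=max(e,key=np.linalg.norm)
    print(name,len(q),'c',np.round(r[0],1),'size',np.round(r[1],1),'long-axis deg',round(np.degrees(np.arctan2(L[1],L[0]))%180,1),'z pct',np.round(np.percentile(q[:,2],[5,25,50,75,95]),1))
rois={'top':{'br':(355,438,122,155),'st':(208,325,120,220)},'scene':{'br':(138,244,262,305),'st':(300,445,205,330)}}
for n in('top','scene'):
    z=np.load(f'pics/{n}0.npz'); P=world(n,z['d']); g=z['p'].astype(int).max(2)
    print(n,'bench z',np.median(P[...,2][150:260:7,::9]), 'zero depth',(z['d']==0).mean())
    for k,(a,b,c,d) in rois[n].items():
        box=np.zeros(g.shape,bool); box[c:d,a:b]=1
        Z=P[...,2]
        if k=='br':
            rect(P,box&(Z>4)&(Z<14),'bar'); rect(P,box&(Z>25)&(Z<60),'rib')
        else:
            rect(P,box&(Z>5)&(Z<100),'stand all'); 
            h,e=np.histogram(Z[box],np.arange(-4,100,4)); print(dict(zip(e[:-1].tolist(),h.tolist())))
            rect(P,box&(Z>40)&(Z<80),'plate+'); 
            w=box&(Z>58)&(g<70); print('dark high',w.sum()); 
            nn,lab,st,ce=cv2.connectedComponentsWithStats((w).astype(np.uint8))
            for i in range(1,nn):
                if st[i,4]>4: print(ce[i],st[i,4],P[lab==i].mean(0).round(1),P[lab==i][:,2].max().round(1))
for n,f in(('top',(208,120,330,220)),):
    im=cv2.imread(f'pics/{n}0.png'); a,b,c,d=f
    c1=cv2.resize(im[b:d,a:c],None,fx=5,fy=5,interpolation=cv2.INTER_CUBIC); cv2.imwrite('pics/c1.png',cv2.convertScaleAbs(c1,alpha=1.6))
```

```text
top bench z 0.622597664595844 zero depth 0.004
bar 688 c [ 643.8 -181. ] size [ 76.3 181.4] long-axis deg 91.4 z pct [ 4.9  6.8  8.   9.1 10.9]
rib 125 c [ 641.3 -173.6] size [39.7 15.2] long-axis deg 88.5 z pct [29.5 38.9 41.5 42.9 44.3]
stand all 4094 c [543.6 152.6] size [231.8 190.3] long-axis deg 69.8 z pct [11.3 26.  51.5 54.7 56.9]
{-4: 3551, 0: 3880, 4: 80, 8: 225, 12: 161, 16: 4, 20: 115, 24: 1120, 28: 251, 32: 12, 36: 15, 40: 18, 44: 21, 48: 135, 52: 1545, 56: 382, 60: 15, 64: 16, 68: 19, 72: 10, 76: 0, 80: 0, 84: 0, 88: 0, 92: 0}
plate+ 2161 c [553.2 144.6] size [152.6  86.1] long-axis deg 61.2 z pct [51.5 53.4 54.6 55.8 57.7]
dark high 79
[234.05882353 149.73529412] 34 [586.4 206.6  67. ] 74.0
[288.37931034 180.79310345] 29 [518.   81.4  67.3] 75.8
scene bench z 0.6662135162393383 zero depth 0.00406640625
bar 1230 c [ 639.2 -177.5] size [ 53.8 169.7] long-axis deg 96.7 z pct [ 6.   7.6  8.4  9.3 10.5]
rib 264 c [ 641.5 -173.1] size [40.7 14.9] long-axis deg 89.3 z pct [27.5 36.1 41.7 42.7 44. ]
stand all 7061 c [553.9 145.3] size [198.5 118.8] long-axis deg 61.3 z pct [11.1 26.  47.8 54.7 56.3]
{-4: 4694, 0: 6274, 4: 101, 8: 464, 12: 324, 16: 3, 20: 116, 24: 2047, 28: 234, 32: 33, 36: 70, 40: 83, 44: 88, 48: 136, 52: 2873, 56: 408, 60: 28, 64: 27, 68: 33, 72: 18, 76: 0, 80: 0, 84: 0, 88: 0, 92: 0}
plate+ 3694 c [552.7 145.2] size [152.1  86.6] long-axis deg 61.4 z pct [48.8 53.7 54.6 55.4 56.9]
dark high 115
[342.75438596 228.70175439] 57 [526.1  83.1  77.5] 667.9
[413.36734694 275.89795918] 49 [589.  208.3  67.5] 74.8
```

View pics/c1.png

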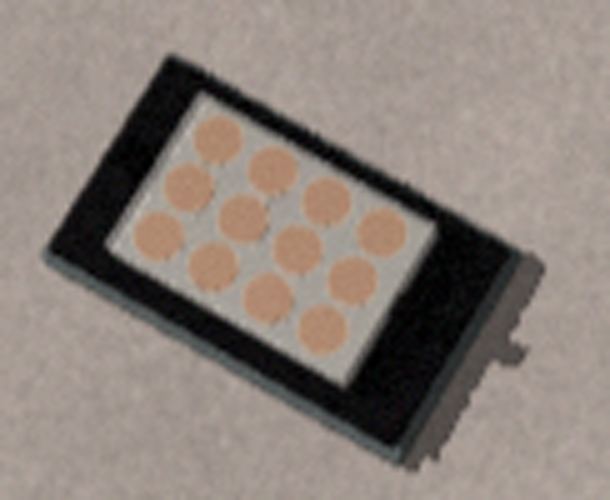

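Plate top is about 54 mm, so the deck is about 4 mm up. The stand is at (553,145) with its axis at 61.4°, and the bridge's rib is at (641.4,-173.3).

```bash
cat >> h.py <<'E'
from scipy.spatial.transform import Rotation as Rn
def plan(goal,yaw):  # yaw: wanted jaw-axis direction, deg, mod 180
    s=sense(); w,x,y,z=s['ee_rot']; M=Rn.from_quat([x,y,z,w]).as_matrix()
    print('t',round(s['clock'],2),'tcp',s['tcp_pos'].round(1),'F',s['force'].round(1),'w',round(s['width'],1),'q',s['joint_pos'].round(2))
    ya=np.degrees(np.arctan2(M[1,1],M[0,1])); d=(yaw-ya+90)%180-90
    print('tool x',M[:,0].round(4),'jaw yaw',ya.round(2),'turn about tool x',np.radians(-d).round(4),'or +-pi')
    if goal is not None: print('delta cm',(M.T@(np.array(goal)-s['tcp_pos'])/10).round(2))
    return s,M
E
python3 - <<'E'
from h import *
for n in('top','scene'):
    z=np.load(f'pics/{n}0.npz'); P=world(n,z['d']); a,b,c,d={'top':(355,438,122,155),'scene':(138,244,262,305)}[n]
    Q=P[c:d,a:b].reshape(-1,3); g=z['p'][c:d,a:b].max(2).ravel()
    dx=Q[:,:2]-[641.4,-173.3]; k=(Q[:,2]>4.5)&(Q[:,2]<13)&(abs(dx[:,0])<20)&(abs(dx[:,1])<90)
    q=Q[k,:2]; v=np.linalg.svd(q-q.mean(0))[2][0]; t=(q-q.mean(0))@v
    print(n,q.mean(0),np.degrees(np.arctan2(v[1],v[0]))%180,'ends mid',q.mean(0)+v*(t.max()+t.min())/2,np.ptp(t))
plan([641.4,-173.3,120],0)
E
```

```text
top [ 640.25925756 -173.37346302] 90.52397462834529 ends mid [ 640.28896649 -176.62199564] 162.46299566480076
scene [ 643.56153125 -169.83868877] 91.19674145316375 ends mid [ 643.63553524 -173.38122509] 160.6843547696381
t 0.1 tcp [200.8 696.2 217.8] F [ 0.3  0.2 -0.5] w 92.9 q [-1.37  0.6  -0.    1.6   0.    0.94 -0.08]
tool x [-2.0e-04 -1.4e-03 -1.0e+00] jaw yaw 73.92 turn about tool x 1.2901 or +-pi
delta cm [  9.89 -71.33  66.42]
```

```bash
python3 -m crank '{"claw":[9,9,9,9,9,9,9,9,7,7],"delta_pos":[[0,-4,4],[0,-9,9],[0,-14,14],[0,-20,19],[0,-26,24.5],[0,-32,30],[0,-38,35],[0,-44,41],[0,-50,46],[0,-55,51]],"turn":[0.1,0.25,0.4,0.55,0.7,0.85,1.0,1.15,1.28,1.28]}' 20; python3 -c "
from h import *
plan([641.4,-173.5,120],0.7)"
```

```text
clock: 1.35
tcp_pos: [479.9, 142.3, 218.6]
ee_rot: [0.502, 0.498, 0.502, -0.498]
force: [1.7, 0.5, 0.5]
width: 74.4
t 1.35 tcp [479.9 142.3 218.6] F [1.7 0.5 0.5] w 74.4 q [-0.69  0.35  0.39  2.12 -0.2   0.7  -0.16]
tool x [ 1.e-04 -1.e-04 -1.e+00] jaw yaw 0.5 turn about tool x -0.0034 or +-pi
delta cm [ 9.86 15.87 31.72]
```

```bash
python3 -m crank '{"claw":[7,7,7,7,7,7,7,7,7,7],"delta_pos":[[0,2.5,5],[0,5,10],[0,7.5,15],[1,10,20],[3,12.5,25],[5,14.5,29],[7.5,15.87,31.7],[9.8,15.87,31.7],[9.8,15.87,31.7],[9.8,15.87,31.7]],"turn":[0,0,0,0,0,0,0,0,0,0]}' 20; python3 -c "
from h import *
plan([641.4,-173.5,12],0.7)
import numpy as np
p,d=snap('scene','s1'); cv2.imwrite('pics/s1c.png',cv2.convertScaleAbs(cv2.resize(cv2.imread('pics/s1.png')[180:340,90:290],None,fx=3.5,fy=3.5),alpha=1.4))"
```

```text
clock: 2.6
tcp_pos: [641.4, -171.1, 121.2]
ee_rot: [0.503, 0.497, 0.503, -0.497]
force: [-0.6, -0.4, 0.4]
width: 70.0
t 2.6 tcp [ 641.4 -171.1  121.2] F [-0.6 -0.4  0.4] w 70.0 q [-0.03  0.66  0.32  1.84 -0.31  0.69  0.48]
tool x [ 3.e-04  0.e+00 -1.e+00] jaw yaw 0.6 turn about tool x -0.0018 or +-pi
delta cm [ 1.092e+01 -1.000e-02  2.400e-01]
```

View pics/s1c.png

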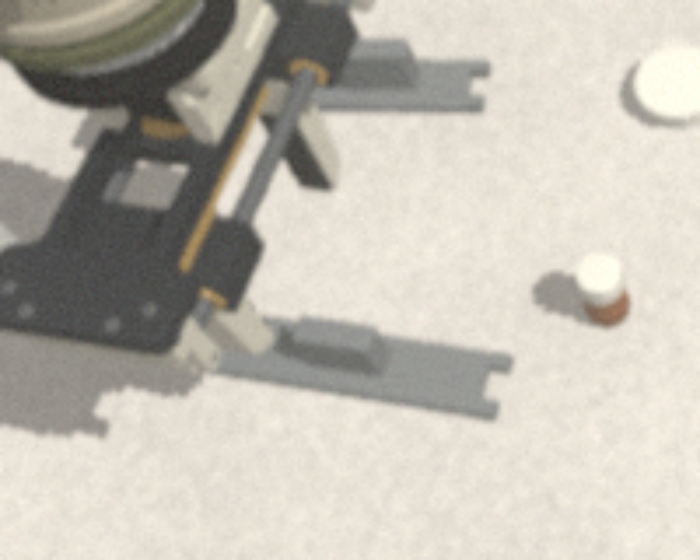

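The crop shows the open fingers straddling the long bridge's rib (335,345), with the vial (603,290) and dish well clear. I'll descend and grip.

```bash
python3 -m crank '{"claw":[7,7,7,7,7,7,1,1,1,1],"delta_pos":[[3,0,0.1],[6,0,0.2],[8.5,0,0.2],[10,0,0.2],[11,0,0.2],[11,0,0.2],[11,0,0.2],[11,0,0.2],[11,0,0.2],[11,0,0.2]],"turn":[0,0,0,0,0,0,0,0,0,0]}' 40; python3 -c "
from h import *
plan([641.4,-173.5,150],0.7)"
```

```text
clock: 3.9
tcp_pos: [641.4, -173.5, 10.9]
ee_rot: [0.503, 0.498, 0.502, -0.497]
force: [0.4, -0.1, -0.1]
width: 34.3
t 3.9 tcp [ 641.4 -173.5   10.9] F [ 0.4 -0.1 -0.1] w 34.3 q [ 0.03  0.8   0.24  1.89 -0.36  0.5   0.53]
tool x [ 4.e-04 -1.e-04 -1.e+00] jaw yaw 0.57 turn about tool x -0.0022 or +-pi
delta cm [-13.91   0.     0.  ]
```

```bash
python3 -m crank '{"claw":[1,1,1,1,1,1,1,1,1,1],"delta_pos":[[0,0,0],[0,0,0],[0,0,0],[0,0,0],[0,0,0],[-1,0,0],[-4,0,0],[-8,0,0],[-12,0,0],[-15,0,0]],"turn":[0,0,0,0,0,0,0,0,0,0]}' 40; python3 -c "
from h import *
plan([553,145,150],61.4-90)"
```

```text
clock: 5.15
tcp_pos: [641.4, -173.6, 163.1]
ee_rot: [0.503, 0.498, 0.502, -0.497]
force: [0.8, 0.5, -1.7]
width: 13.6
t 5.15 tcp [ 641.4 -173.6  163.1] F [ 0.8  0.5 -1.7] w 13.6 q [-0.04  0.61  0.35  1.81 -0.28  0.77  0.46]
tool x [ 1.4e-03 -2.0e-04 -1.0e+00] jaw yaw 0.56 turn about tool x 0.509 or +-pi
delta cm [  1.29  -8.53 -31.94]
```

```bash
python3 -m crank '{"claw":[1,1,1,1,1,1,1,1,1,1],"delta_pos":[[0,-1,-4],[0,-2.2,-9],[0,-3.6,-14],[0,-5,-19],[0,-6.4,-24],[0,-7.5,-28],[0,-8.2,-31],[1.3,-8.53,-31.94],[1.3,-8.53,-31.94],[1.3,-8.53,-31.94]],"turn":[0,0.08,0.16,0.25,0.34,0.43,0.509,0.509,0.509,0.509]}' 40
python3 - <<'E'
from h import *
plan([553,145,100],61.4-90)
u=np.array([np.cos(np.radians(61.4)),np.sin(np.radians(61.4))]); w=np.array([u[1],-u[0]])
for n in('top','scene'):
    p,d=snap(n,n+'2'); P=world(n,d); q=P.reshape(-1,3); r=q[:,:2]-[553,145]; a=r@u;b=r@w
    k=(q[:,2]>130)&(q[:,2]<156)&(abs(a)<100)&(abs(b)<30); print(n,k.sum())
    for s in(1,-1):
        e=k&(a*s>35); print(' end',s,e.sum(),'a ext',np.round(np.percentile(a[e]*s,[97,99.5,100]),1),'b',b[e].min().round(1),b[e].max().round(1),'mean',b[e].mean().round(1),'z',np.median(q[e,2]).round(1))
a=cv2.imread('pics/scene2.png')[130:350,260:500]; cv2.imwrite('pics/s2c.png',cv2.convertScaleAbs(cv2.resize(a,None,fx=2.5,fy=2.5),alpha=1.4))
E
```

```text
clock: 6.4
tcp_pos: [553.1, 143.3, 147.7]
ee_rot: [-0.361, -0.608, -0.36, 0.608]
force: [0.6, 0.3, -0.5]
width: 13.8
t 6.4 tcp [553.1 143.3 147.7] F [ 0.6  0.3 -0.5] w 13.8 q [-0.71  0.56  0.52  2.04 -0.45  0.65 -0.38]
tool x [ 1.e-04 -7.e-04 -1.e+00] jaw yaw -28.66 turn about tool x -0.0011 or +-pi
delta cm [ 4.77 -0.1  -0.14]
top 492Traceback (most recent call last):
  File "<stdin>", line 8, in <module>
    return _quantile_unchecked(
        a, q, axis, out, overwrite_input, method, keepdims, weights)
    return _ureduce(a,
                    func=_quantile_ureduce_func,
    ...<5 lines>...
                    overwrite_input=overwrite_input,
                    method=method)
    r = func(a, **kwargs)
    result = _quantile(arr,
                       quantiles=q,
    ...<2 lines>...
                       out=out,
                       weights=wgt)
    slices_having_nans = np.isnan(arr[-1, ...])
                                  ~~~^^^^^^^^^
IndexError: index -1 is out of bounds for axis 0 with size 0
```

```bash
cat > ends.py <<'E'
from h import *
u=np.array([np.cos(np.radians(61.4)),np.sin(np.radians(61.4))]); w=np.array([u[1],-u[0]])
def ends(tag,z0):
    s,M=plan([553,145,80],61.4-90)
    for n in('top','scene'):
        p,d=snap(n,n+tag); P=world(n,d); q=P.reshape(-1,3); r=q[:,:2]-[553,145]; a=r@u;b=r@w
        k=(q[:,2]>z0-5)&(q[:,2]<z0+5)&(abs(a)<100)&(abs(b)<30)
        for sg in(1,-1):
            e=k&(a*sg>35)
            if e.sum()>20: print(n,'end',sg,e.sum(),'a ext',np.round(np.percentile(a[e]*sg,[97,99.5,100]),1),'b',np.percentile(b[e],[1,50,99]).round(1),'z',np.median(q[e,2]).round(1))
            else: print(n,'end',sg,'hidden',e.sum())
    c=cv2.imread(f'pics/scene{tag}.png')[130:350,260:500]; cv2.imwrite(f'pics/c{tag}.png',cv2.convertScaleAbs(cv2.resize(c,None,fx=2.5,fy=2.5),alpha=1.4))
E
python3 -c "
from ends import *
ends('2b',145)"
```

```text
t 6.45 tcp [553.3 143.3 147.8] F [ 0.6  0.5 -0.4] w 13.7 q [-0.71  0.56  0.52  2.04 -0.45  0.65 -0.38]
tool x [ 4.e-04 -5.e-04 -1.e+00] jaw yaw -28.69 turn about tool x -0.0015 or +-pi
delta cm [ 6.78 -0.11 -0.14]
top end 1 hidden 0
top end -1 334 a ext [80.5 81.9 82.5] b [-15.1   0.9  17.5] z 145.4
scene end 1 575 a ext [76.9 78.5 78.6] b [-15.3   2.3  17.5] z 145.2
scene end -1 hidden 14
```

View pics/c2b.png

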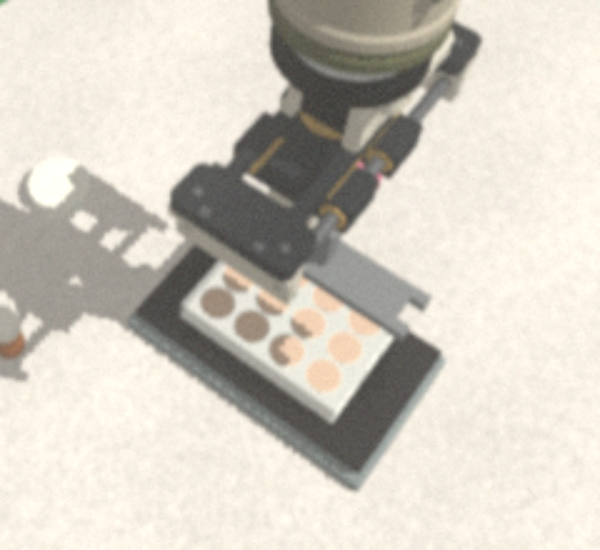

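The crop shows the bridge held level over the plate with its notch end at (415,305), parallel to the stand. The bridge is centred on the TCP to within 1 mm, and I'll lower it to just above the hooks.

```bash
python3 -m crank '{"claw":[1,1,1,1,1,1,1,1,1,1],"delta_pos":[[1,0,0],[2,0,0],[3,0,0],[4,0,0],[5,0,0],[5.3,0,0],[5.3,0,0],[5.3,0,0],[5.3,0,0],[5.3,0,0]],"turn":[0,0,0,0,0,0,0,0,0,0]}' 60; python3 -c "
from ends import *
ends('3',92)"
```

```text
clock: 7.8
tcp_pos: [552.9, 145.2, 94.9]
ee_rot: [0.361, 0.608, 0.361, -0.608]
force: [-0.5, 0.3, -0.8]
width: 13.7
t 7.8 tcp [552.9 145.2  94.9] F [-0.5  0.3 -0.8] w 13.7 q [-0.65  0.63  0.45  2.08 -0.52  0.54 -0.33]
tool x [ 4.e-04  2.e-04 -1.e+00] jaw yaw -28.58 turn about tool x 0.0003 or +-pi
delta cm [1.49 0.02 0.01]
top end 1 hidden 0
top end -1 288 a ext [78.7 80.7 80.9] b [-16.3  -0.2  16.4] z 92.5
scene end 1 516 a ext [78.  79.6 79.8] b [-16.8   1.   16. ] z 92.2
scene end -1 89 a ext [78.9 79.8 79.9] b [-17.4 -11.4  -6.4] z 92.5
```

View pics/c3.png

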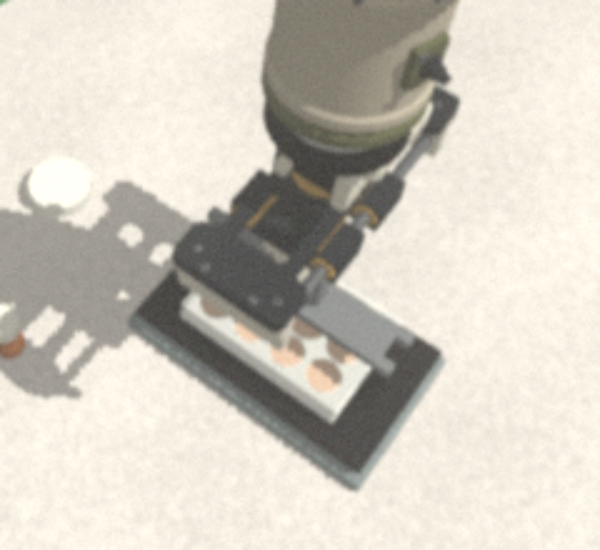

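Centred within 1 mm on both axes, underside at about 84 mm. I'll press in steps, watching the force.

```bash
python3 -m crank '{"claw":[1,1,1,1,1,1,1,1,1,1],"delta_pos":[[0.5,0,0],[1,0,0],[1.4,0,0],[1.6,0,0],[1.8,0,0],[2,0,0],[2.2,0,0],[2.2,0,0],[2.2,0,0],[2.2,0,0]],"turn":[0,0,0,0,0,0,0,0,0,0]}' 60
python3 -m crank '{"claw":[1,1,1,1,1,1,1,1,1,1],"delta_pos":[[0.1,0,0],[0.2,0,0],[0.3,0,0],[0.4,0,0],[0.5,0,0],[0.6,0,0],[0.7,0,0],[0.8,0,0],[0.8,0,0],[0.8,0,0]],"turn":[0,0,0,0,0,0,0,0,0,0]}' 60
```

```text
clock: 9.15
tcp_pos: [553.0, 145.0, 72.7]
ee_rot: [0.361, 0.608, 0.361, -0.608]
force: [0.9, 0.0, 0.2]
width: 13.9
clock: 10.4
tcp_pos: [552.8, 145.1, 64.5]
ee_rot: [-0.361, -0.608, -0.361, 0.608]
force: [-0.3, -0.7, -1.2]
width: 13.2
```

Less force than expected, so I'll look.

```bash
python3 -c "
from ends import *
ends('4',62)
s=cv2.imread('pics/scene4.png')[215:335,300:450]; t=cv2.imread('pics/top4.png')[115:225,208:345]
a=cv2.resize(s,(400*150//150,320),interpolation=3); b=cv2.resize(t,(398,320),interpolation=3)
cv2.imwrite('pics/m4.png',cv2.convertScaleAbs(np.hstack([a,b]),alpha=1.9,beta=15))
"
```

```text
t 10.4 tcp [552.8 145.1  64.5] F [-0.3 -0.7 -1.2] w 13.2 q [-0.62  0.67  0.4   2.09 -0.55  0.48 -0.3 ]
tool x [-0.e+00 -1.e-04 -1.e+00] jaw yaw -28.59 turn about tool x 0.0002 or +-pi
delta cm [-1.55  0.02 -0.  ]
top end 1 hidden 0
top end -1 285 a ext [78.9 80.5 81.1] b [-17.7  -1.   16.4] z 61.9
scene end 1 495 a ext [77.7 79.3 79.6] b [-16.7   1.6  16.5] z 61.9
scene end -1 118 a ext [80.3 80.6 80.9] b [-17.2  -7.8  13.6] z 62.3
```

View pics/m4.png

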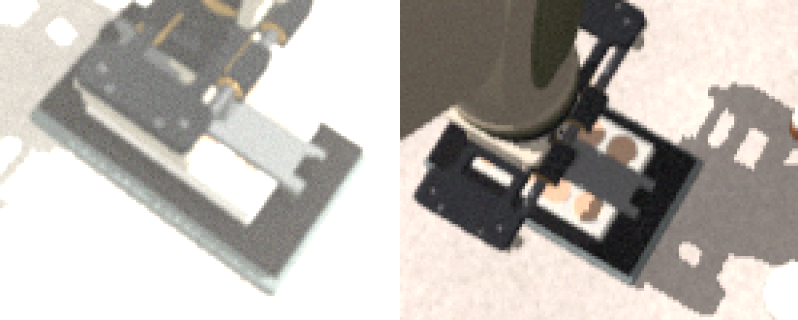

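Level at underside ≈53.4 mm, both notches around the hooks, just at the plate. I'll continue in small steps.

```bash
python3 -m crank '{"claw":[1,1,1,1,1,1,1,1,1,1],"delta_pos":[[0.05,0,0],[0.1,0,0],[0.15,0,0],[0.2,0,0],[0.25,0,0],[0.3,0,0],[0.3,0,0],[0.3,0,0],[0.3,0,0],[0.3,0,0]],"turn":[0,0,0,0,0,0,0,0,0,0]}' 60
python3 -m crank '{"claw":[1,1,1,1,1,1,1,1,1,1],"delta_pos":[[0.05,0,0],[0.1,0,0],[0.15,0,0],[0.2,0,0],[0.2,0,0],[0.2,0,0],[0.2,0,0],[0.2,0,0],[0.2,0,0],[0.2,0,0]],"turn":[0,0,0,0,0,0,0,0,0,0]}' 60
```

```text
clock: 11.75
tcp_pos: [552.7, 145.1, 61.4]
ee_rot: [-0.361, -0.608, -0.361, 0.608]
force: [2.7, 0.1, -10.0]
width: 13.8
clock: 13.0
tcp_pos: [552.8, 145.1, 59.6]
ee_rot: [0.361, 0.608, 0.361, -0.608]
force: [-0.3, 0.1, 3.2]
width: 13.5
```

```bash
python3 -m crank '{"claw":[1,1,1,1,1,1,1,1,1,1],"delta_pos":[[0.04,0,0],[0.08,0,0],[0.12,0,0],[0.12,0,0],[0.12,0,0],[0.12,0,0],[0.12,0,0],[0.12,0,0],[0.12,0,0],[0.12,0,0]],"turn":[0,0,0,0,0,0,0,0,0,0]}' 60
```

```text
clock: 14.25
tcp_pos: [552.9, 145.1, 58.6]
ee_rot: [0.361, 0.608, 0.361, -0.608]
force: [-1.4, 0.8, 6.1]
width: 14.0
```

```bash
python3 -m crank '{"claw":[1,1,1,1,1,1,1,1,1,1],"delta_pos":[[0.03,0,0],[0.06,0,0],[0.1,0,0],[0.1,0,0],[0.1,0,0],[0.1,0,0],[0.1,0,0],[0.1,0,0],[0.1,0,0],[0.1,0,0]],"turn":[0,0,0,0,0,0,0,0,0,0]}' 60
python3 -m crank '{"claw":[1,1,1,1,1,1,1,1,1,1],"delta_pos":[[-0.05,0,0],[-0.1,0,0],[-0.15,0,0],[-0.2,0,0],[-0.25,0,0],[-0.3,0,0],[-0.3,0,0],[-0.3,0,0],[-0.3,0,0],[-0.3,0,0]],"turn":[0,0,0,0,0,0,0,0,0,0]}' 60
```

```text
clock: 15.5
tcp_pos: [552.9, 145.1, 57.9]
ee_rot: [0.361, 0.608, 0.361, -0.608]
force: [-2.9, -0.9, 9.9]
width: 13.8
clock: 16.75
tcp_pos: [552.8, 145.1, 60.4]
ee_rot: [0.361, 0.608, 0.361, -0.608]
force: [-0.8, -1.3, 2.9]
width: 13.7
```

Springs solid and rubber felt at the expected height, peak about 10 N. Release and retreat.

```bash
python3 -m crank '{"claw":[3,5,5,5,5,5,5,5,5,5],"delta_pos":[[0,0,0],[0,0,0],[0,0,0],[0,0,0],[0,0,0],[0,0,0],[0,0,0],[-1,0,0],[-3,0,0],[-5,0,0]],"turn":[0,0,0,0,0,0,0,0,0,0]}' 20
python3 -m crank '{"claw":[5,5,5,5,5,5,5,5,5,5],"delta_pos":[[-5,0,0],[-9,0,0],[-12,0,0],[-12,0,4],[-12,0,9],[-12,0,14],[-12,0,19],[-12,0,19],[-12,0,19],[-12,0,19]],"turn":[0,0,0,0,0,0,0,0,0,0]}'
python3 -c "
from ends import *
ends('5',58)
s=cv2.imread('pics/scene5.png')[205:335,300:450]; t=cv2.imread('pics/top5.png')[115:225,208:335]
cv2.imwrite('pics/m5.png',cv2.convertScaleAbs(np.hstack([cv2.resize(s,(400,346),interpolation=3),cv2.resize(t,(400,346),interpolation=3)]),alpha=1.7,beta=15))
"
```

```text
clock: 18.0
tcp_pos: [552.8, 145.0, 111.5]
ee_rot: [0.361, 0.608, 0.361, -0.608]
force: [0.0, -0.3, -0.0]
width: 49.9
clock: 19.25
tcp_pos: [462.6, -20.7, 230.5]
ee_rot: [0.362, 0.608, 0.362, -0.608]
force: [-0.1, -0.0, -0.1]
width: 50.2
t 19.25 tcp [462.6 -20.7 230.5] F [-0.1 -0.  -0.1] w 50.2 q [-0.58  0.32  0.66  2.19 -0.29  0.72 -0.22]
tool x [ 3.e-04  0.e+00 -1.e+00] jaw yaw -28.48 turn about tool x 0.002 or +-pi
delta cm [ 15.06   0.04 -18.87]
top end 1 265 a ext [77.2 78.7 78.9] b [-24.9  -0.3  25.8] z 58.3
top end -1 238 a ext [68.8 70.6 70.8] b [-24.1  -0.7  25.8] z 58.2
scene end 1 470 a ext [77.8 79.4 79.6] b [-17.6   2.4  16.2] z 58.2
scene end -1 403 a ext [77.9 80.5 80.7] b [-20.9   2.1  26.9] z 58.5
```

View pics/m5.png

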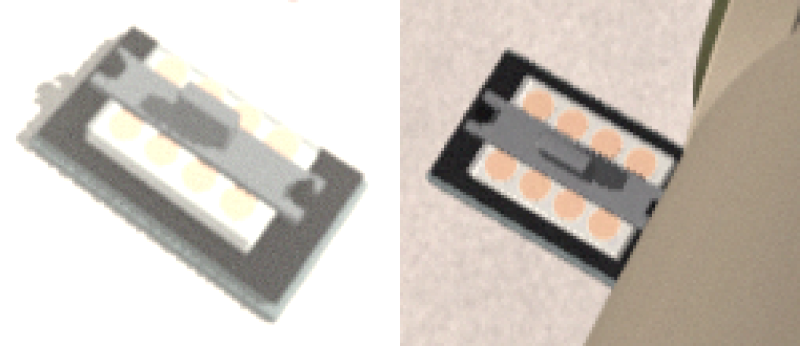

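Both ends sit level at underside ≈49.7 mm, 4 mm into the springs after release, so both hooks hold. I'll check the bystanders, then hand in.

```bash
python3 -c "
from h import *
P=[world('scene',np.load(f'pics/scene{k}.npz')['d']) for k in('0','5')]
for n,(a,b,c,d) in {'vial':(245,280,245,280),'dish':(266,302,188,220),'spare':(165,235,185,217)}.items():
    for p in P:
        q=p[c:d,a:b].reshape(-1,3); q=q[(q[:,2]>5)&(q[:,2]<60)]; print(n,len(q),np.median(q,0).round(1))
finish_job()"
```

```text
vial 247 [593.2 -49.7  43. ]
vial 248 [593.2 -49.6  43.2]
dish 461 [451.3 -45.6  16.3]
dish 453 [450.8 -46.   16.4]
spare 853 [ 477.8 -211.5    9.4]
spare 864 [ 477.8 -212.2    9.3]
the job is handed in; nothing more can be done
```

The long grey bridge is clamped over the well plate, and I handed the job in at about 19 s of the 48 s allowed. I gripped it by its rib, set it level over the plate between the hooks, pressed it straight down, let go and moved the arm clear.

**Deck height:** the deck stood about 4 mm above its lowest, judged from the plate top at about 54 mm in the images. The springs going solid under the push fitted that.

**Final checks after release:**
- **Seating:** both ends lie level with the underside at about 49.7 mm, against an expected 50 mm. The springs stay about 4 mm compressed with nothing touching the bridge, so both hooks are holding it.
- **Bystanders:** the vial, the dish and the short bridge have not moved by more than the camera noise, under 1 mm.

**What I could not confirm:**
- **Force:** I only had readings at the end of each move, and the highest push among them was about 10 N. I never saw the 6 to 12 N peak on the hook slopes, because it fell between readings.
- **Odd reading:** one reading near the click showed about 10 N pulling the tool down. I took it as the hooks snapping over, and everything after that was as expected.

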